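# Turn off the burner left on under nothing

### The arm

A 6-joint arm with a two-finger parallel gripper is mounted at the origin on the work surface. World frame = base frame: x ahead of the robot, y to its left, z up, the work surface at z = 0. Lengths are in mm, angles in rad, forces in N, time in s.
With the tool pointing down it reaches from about 350 to 775 mm from the base axis. Payload 7.3 kg.
Tool frame: the origin (TCP) lies midway between the tips of the shut fingers; the grasp point (between the pads) lies 19 mm behind it; z points along the fingers, y is the line along which they close (so a half turn about z gives the same grasp; the last joint's range is limited). The gripper opens to 92 mm and grips with 3 to 60 N. Pads are 19 mm wide; open, the fingers measure 130 mm over their backs; the gripper's body (75 mm by 190 mm) begins 47 mm behind the grasp point.
Start: joints at [-1.492, 0.342, 1.524, -0, 1.275, -0.146], TCP at [117.05, -511.805, 226.741] pointing down, gripper open.
Joint ranges: [-2.53, 2.53], [-0.77, 2.02], [0.04, 2.7], [-1, 4.14], [0.28, 2.66], [-3.11, 3.11]. Speed limits (rad/s): [2.57, 2.57, 3.14, 3.14, 3.14, 3.14].

### API

Orientations are given as [roll, pitch, yaw] about the fixed x, y, z axes, in that order (R = Rz(yaw) Ry(pitch) Rx(roll)).
In Python, from plant import bot gives the robot as it stands.
- The arm moves only by the tool servo_tool, never from a script. Its argument "deltas" is a list of rows, each a list of 2 entries, a list of its own where there are three numbers: the shift along the tool's x, y, z in m, then the turn, a rotation vector about the tool's x, y, z in degrees. A call has 1 to 20 rows; each row shifts and turns the commanded pose from where the row before left it, along the tool's axes as they then stand; what a row does not reach is not made up. A row lasts 1/8 s, in which the tool goes at most 62.5 mm and 10.7 degrees, less where a joint would pass 70% of its speed; a pose out of reach is approached as far as the arm can. A call with a gripper value outside its range is refused whole. "fingers" is the opening, from 0 (shut) to 1 (fully open), set as the call begins (left out, the last holds). The fingers move at their own pace and stop on an object; the grip force is fixed at half the most. Time passes only in rows, so rows that do not move let the fingers close. It gives the time, the measured TCP pose, the force, the opening and the grip force at its end, in the units of the state.
- bot.get_obs(): the state, without advancing time (a new reading comes with each control period).
- bot.capture(name): name is "side" or "top"; returns the picture (400x640x3 uint8, red, green, blue); there is no depth.
- bot.camera_model(name): a dict with "mtx" (3x3 intrinsics, pixels), "dist" ([k1, k2, p1, p2, k3] as OpenCV has them; the pictures are not rectified), "xyz" and "rotation" of the camera in the world. Camera axes: x right, y down, z forward; pixel columns grow to the right and rows downward; lengths in mm; the calibration is good to about 2 mm. A picture is of the moment at which its call begins. camera_model takes no time and is no camera call.
- bot.close_job(): hands the job in; it is judged then, once.
The state is a dict: "time": time; "joint_positions": joint angles; "dq": joint speeds; "tau": joint torques, N m; "tool_pos": TCP position; "tcp_rot": TCP orientation; "contact_force": force on the tool from outside, world axes, zero at the start; "moment": the same for the moment, N m; "grip_width": finger opening in mm; "finger_force": force on a finger pad.
Only numpy, scipy, OpenCV 4.12 (cv2) and the standard library are available. Lean on these libraries where they do the work, as an engineer would, in place of code of your own. Each camera call takes 0.05 s, during which the arm holds its last target. There are 200 camera calls.

### The job

The gas was left on at the burner that has nothing standing on it: slide the clear guard off its knob all the way open, turn that knob clockwise fully back to its off stop (it takes more than one grip), then slide the guard fully shut over it again. Leave the pot's burner, its knob and its guard as they are, and do not disturb anything else.

Things in the scene. Friction and masses are not known exactly. Their poses are not given: they have to be found in the camera images.
- cooker: Stainless two-burner cooker, 400 (x) x 600 (y) mm, flat top 60 mm above the counter, fixed. Origin: centre of its underside. x to its rear, y to its left.
- unit_a: The empty burner (nothing stands on it; left or right one), a fixed part of the cooker. Origin on the cooker's top, axes as the cooker's. In mm: 180 x 180 trivet centred at (60, 0), its top 35 above the cooker top; knob axis at (-140, -60); guard rails 5 high along y at x = -183 and -97, from y = -109 to 117.
- unit_b: The burner the pot stands on, with its own knob and guard; built the same as unit_a.
- knob_a (a joint): Turn of the empty burner's knob, rad. 0 = off, at its hard stop, nose pointing to the cooker's rear (unit's +x). Grows anticlockwise seen from above to a far stop at 4.2; bar and nose point at this angle from the unit's x axis. Starts at 2.0 to 2.9. Stays where it is left (friction about 0.06 N m).
- knob_a_grip (a point): Grip point of the empty burner's red knob: on its upright axis, 30 mm above the cooker top. Round skirt 44 mm wide, 8 mm high; on it a bar grip 44 mm long, 12 mm thick, from 8 to 40 mm above the cooker top. A small nose at one end of the bar juts out to 29 mm from the axis; a white line on the bar's top runs to it.
- knob_b (a joint): The same kind of knob for the pot's burner; it is set to the flame wanted and must be left as it is.
- knob_b_nose (a point): Nose of the pot burner's knob, 28 mm from its axis, 12 mm above the cooker top.
- guard_a (a joint): Slide of the empty burner's guard along its rails, m. 0 = fully shut at its stop, centred over the knob; grows as it slides to the unit's +y (left), open stop at 0.130. Starts at 0 to 0.006. Stays where it is left (friction about 1.5 N).
- guard_a_grip (a point): Grip point in the black fin handle on the empty burner's guard, 75 mm above the cooker top; moves with it. Fin 50 mm long (x), 14 mm thick (y), 49 to 89 mm above the cooker top. The guard is a clear plastic bridge 94 (x) x 80 (y) mm, top 49 mm above the cooker top, open at its y ends so that it passes over the knob.
- guard_b (a joint): The same kind of guard over the knob of the pot's burner; shut, to be left shut.
- guard_b_grip (a point): Grip point in the fin of the pot burner's guard, as for guard_a.
- pot: Tall aluminium pot with domed glass lid, 170 mm wide, 225 mm high to the lid's knob, two side handles, standing on the trivet of unit_b. Origin: centre of its underside.
- ramekin: White ceramic ramekin, 72 mm wide, 45 mm high, on the cooker between the two trivets. Origin: centre of its underside.
- skimmer: Steel skimmer, 325 mm long along its x, disc 100 mm wide at its +x end, lying on the counter to the right of the cooker. Origin: under the handle, 130 mm from the disc's centre.
- clip: Black silicone pot holder clip, 85 x 50 x 39 mm, on the counter to the left of the cooker. Origin: centre of its underside.

How it is judged (in metres and radians):
On the way, in this order (a step that is already met when the one before it is completed fails the run):
1. the guard of the empty burner is slid open (over 110 mm of its 130) with its knob still on (value of joint guard_a above 0.11 m and value of joint knob_a above 0.5 rad), for 0.1 s.
2. with that guard open, the empty burner's knob is turned back to its off stop (within 0.07 rad) (value of joint knob_a below 0.07 rad and value of joint guard_a above 0.09 m), for 0.2 s.
At the end, for the whole second after the job is handed in: The empty burner's knob is at its off stop (within 0.07 rad), its guard is shut over it (within 6 mm) and at rest; the pot burner's knob nose is within 6 mm and its guard within 15 mm of where they started; pot, ramekin, skimmer and clip are within 20 mm of where they stood (value of joint knob_a below 0.07 rad and value of joint guard_a below 0.006 m and velocity of joint guard_a between -0.01 and 0.01 m/s and distance of each of pot, ramekin, skimmer, clip from where it was at the start of the episode below 0.02 m and distance of knob_b_nose from where it was at the start of the episode below 0.006 m and distance of guard_b_grip from where it was at the start of the episode below 0.015 m); the robot touches nothing.
It fails at once if the pot burner's knob is turned (its nose moved over 6 mm) (distance of knob_b_nose from where it was at the start of the episode above 0.006 m).
It fails at once if the pot burner's guard is slid (over 15 mm) (distance of guard_b_grip from where it was at the start of the episode above 0.015 m).
It fails at once if pot, ramekin, skimmer or clip is pushed over 20 mm from its place (distance of any of pot, ramekin, skimmer, clip from where it was at the start of the episode above 0.02 m).
It also fails if it takes over 70 s, if anything falls off the work surface, if the arm or the gripper's body presses on something with over 40 N, if the wrist force passes 120 N, or if a joint passes its speed limit or range.

## Working session

There is one attempt and no reset: what is moved stays moved. The work goes in short steps, Python scripts to look and compute and a tool call to move; the robot and the scene stay as the last step left them, time stands still between calls to the robot, and variables do not carry over. Pictures are saved under pics/ and viewed, at most 10 in all, crops included, and the job is handed in when it is done.

Besides the shell and the picture viewer there is one more tool, called after "Request:" as name(argument=value, ...) on one line, values as JSON. servo_tool: Moves the arm, as the interface text tells. Its arguments: {"type":"object","properties":{"deltas":{"type":"array"},"fingers":{"type":"number"}},"required":["deltas"]}

```bash
mkdir -p pics; python3 - <<'E'
from plant import bot
import cv2,numpy as np
for n in("side","top"):
    im=bot.capture(n); cv2.imwrite(f"pics/{n}0.png",im[...,::-1])
    m=bot.camera_model(n); print(n,{k:np.round(v,3).tolist() for k,v in m.items()})
o=bot.get_obs(); print(o["tool_pos"],o["tcp_rot"],o["grip_width"],o["time"])
E
```

```text
side {'mtx': [[436.8, 0.0, 319.524], [0.0, 436.8, 204.562], [0.0, 0.0, 1.0]], 'dist': [-0.12, 0.0, 0.0, 0.0, 0.0], 'xyz': [-103.868, 987.034, 1115.967], 'rotation': [-2.268, -0.004, -2.524]}
top {'mtx': [[441.739, 0.0, 323.507], [0.0, 441.739, 195.811], [0.0, 0.0, 1.0]], 'dist': [-0.032, 0.0, 0.0, 0.0, 0.0], 'xyz': [323.508, -20.466, 1666.716], 'rotation': [-2.972, 0.013, -1.581]}
[ 117.02735333 -511.43194998  226.12676835] [-3.14026752e+00 -1.76508071e-04  2.24802095e-01] 91.56771687488906 0.1
```

View pics/side0.png

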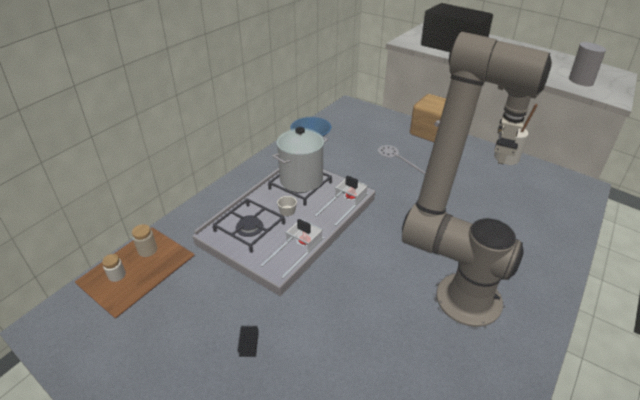

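View pics/top0.png

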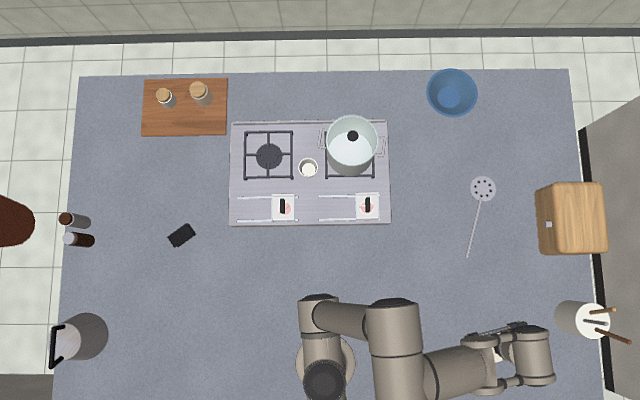

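Both views show the empty burner on the left: its guard is at about top (283,207) and side (304,230). The pot's guard is at top (367,206) and side (350,187). I'll triangulate the fins and zoom in.

```bash
cat > h.py <<'E'
from plant import bot
import cv2,numpy as np
from scipy.spatial.transform import Rotation as R
def ray(n,uv):
    m=bot.camera_model(n); K,d=np.array(m["mtx"]),np.array(m["dist"])
    p=cv2.undistortPoints(np.float64(uv).reshape(1,1,2),K,d)[0,0]
    r=R.from_euler("xyz",m["rotation"]).apply([p[0],p[1],1.]); return np.array(m["xyz"]),r/np.linalg.norm(r)
def plane(n,uv,z):
    o,d=ray(n,uv); return o+d*(z-o[2])/d[2]
def tri(a,b):
    (o1,d1),(o2,d2)=ray("side",a),ray("top",b)
    s=np.linalg.lstsq(np.c_[d1,-d2],o2-o1,rcond=None)[0]
    p,q=o1+s[0]*d1,o2+s[1]*d2; return (p+q)/2,np.linalg.norm(p-q)
def blob(mask,box):
    x0,y0,x1,y1=box; n,l,s,c=cv2.connectedComponentsWithStats(mask[y0:y1,x0:x1].astype(np.uint8))
    i=1+np.argmax(s[1:,4]); return c[i]+[x0,y0],s[i]
E
python3 - <<'E'
from h import *
s,t=bot.capture("side"),bot.capture("top")
dk=lambda im:im.max(2)<60
for nm,bs,bt in(("a",(290,210,325,245),(270,194,296,222)),("b",(335,170,370,200),(354,194,381,220))):
    a,sa=blob(dk(s),bs); b,sb=blob(dk(t),bt); p,e=tri(a,b); print(nm,a,sa,b,sb,p.round(1),e.round(1))
# cooker front/rear corners in top picture at z=60
g=t.astype(int); 
for c in((229,225),(391,223),(387,122),(231,122)): print(c,plane("top",c,60).round(1))
A=cv2.resize(s[195:265,250:340],None,fx=6,fy=6,interpolation=cv2.INTER_CUBIC)
B=cv2.resize(t[185:235,225:310],None,fx=6,fy=6,interpolation=cv2.INTER_CUBIC)
A=A[:, :510];im=np.zeros((420,540+510,3),np.uint8)
im=np.vstack([cv2.resize(s[210:255,270:340],(560,360),interpolation=cv2.INTER_CUBIC)[:280],cv2.resize(t[190:225,240:310],(560,280),interpolation=cv2.INTER_CUBIC)])
cv2.imwrite("pics/c1.png",im[...,::-1])
E
```

```text
a [303.54639175 225.97938144] [ 8 10 12 13 97] [282.03389831 205.3559322 ] [10  5  5 14 59] [555.5 143.8 127.4] 0.3
b [351.5 181.9] [11  7 11 11 80] [367.45833333 204.14583333] [11  4  5 14 48] [ 556.4 -157.4  126.4] 0.4
(229, 225) [495.3 345.5  60. ]
(391, 223) [ 496.  -247.2   60. ]
(387, 122) [ 881.1 -246.    60. ]
(231, 122) [890.  348.6  60. ]
```

View pics/c1.png

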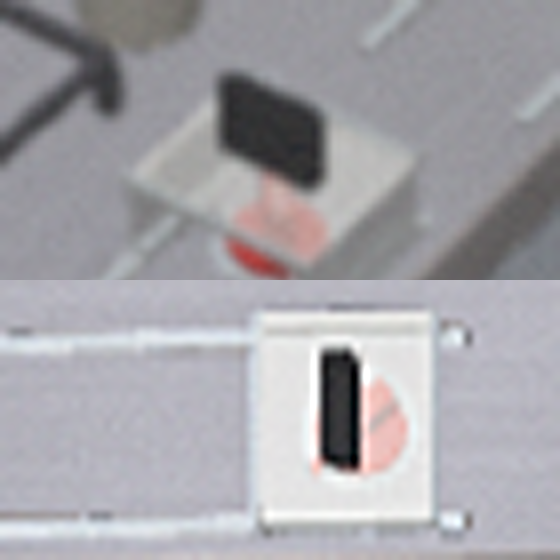

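The crop shows the fin over the knob. The white line runs from lower left to upper right, so the knob is at about 2.3 rad. Fin A is at (555.5, 143.8) with its centre at z≈127, against the stated 129. The cooker yaw is ≈0. I'm moving above the fin with tool yaw 0.

Request:
servo_tool(deltas=[[[0,0,0],[0,0,6.45]],[[0,0,0],[0,0,6.45]],[[0.0274,-0.041,0],[0,0,0]],[[0.0274,-0.041,0],[0,0,0]],[[0.0274,-0.041,0],[0,0,0]],[[0.0274,-0.041,0],[0,0,0]],[[0.0274,-0.041,0],[0,0,0]],[[0.0274,-0.041,0],[0,0,0]],[[0.0274,-0.041,0],[0,0,0]],[[0.0274,-0.041,0],[0,0,0]],[[0.0274,-0.041,0],[0,0,0]],[[0.0274,-0.041,0],[0,0,0]],[[0.0274,-0.041,0],[0,0,0]],[[0.0274,-0.041,0],[0,0,0]],[[0.0274,-0.041,0],[0,0,0]],[[0.0274,-0.041,0],[0,0,0]],[[0.0274,-0.041,0],[0,0,0]],[[0.0274,-0.041,0],[0,0,0]]], fingers=0.6)

```text
time: 2.45
tool_pos: [556.3, 145.5, 226.5]
tcp_rot: [3.141, 0.0, -0.0]
contact_force: [0.1, -0.8, 0.4]
grip_width: 55.2
finger_force: 0.0
```

Request:
servo_tool(deltas=[[[0,0,0],[0,0,0]],[[0,0,0],[0,0,0]]])

```text
time: 2.7
tool_pos: [555.1, 143.8, 226.2]
tcp_rot: [3.141, 0.001, 0.0]
contact_force: [-0.1, -0.7, 0.8]
grip_width: 55.1
finger_force: 0.0
```

Request:
servo_tool(deltas=[[[0,0,0.02],[0,0,0]],[[0,0,0.02],[0,0,0]],[[0,0,0.02],[0,0,0]],[[0,0,0.02],[0,0,0]],[[0,0,0.018],[0,0,0]],[[0,0,0.01],[0,0,0]],[[0,0,0],[0,0,0]],[[0,0,0],[0,0,0]]])

```text
time: 3.7
tool_pos: [556.1, 143.8, 119.5]
tcp_rot: [-3.142, -0.001, -0.001]
contact_force: [-0.4, 0.0, -0.7]
grip_width: 55.0
finger_force: 0.0
```

Request:
servo_tool(deltas=[[[0,0,0],[0,0,0]],[[0,0,0],[0,0,0]],[[0,0,0],[0,0,0]],[[0,0,0],[0,0,0]],[[0,0,0],[0,0,0]],[[0,0,0],[0,0,0]]], fingers=0)

```text
time: 4.45
tool_pos: [555.7, 144.0, 118.7]
tcp_rot: [3.141, -0.0, -0.0]
contact_force: [-0.4, 0.1, 0.5]
grip_width: 13.8
finger_force: 30.0
```

Request:
servo_tool(deltas=[[[0,-0.008,0],[0,0,0]],[[0,-0.015,0],[0,0,0]],[[0,-0.015,0],[0,0,0]],[[0,-0.015,0],[0,0,0]],[[0,-0.015,0],[0,0,0]],[[0,-0.015,0],[0,0,0]],[[0,-0.015,0],[0,0,0]],[[0,-0.015,0],[0,0,0]],[[0,-0.009,0],[0,0,0]],[[0,-0.005,0],[0,0,0]],[[0,0,0],[0,0,0]],[[0,0,0],[0,0,0]]])

```text
time: 5.95
tool_pos: [555.3, 271.0, 118.7]
tcp_rot: [3.141, 0.001, -0.0]
contact_force: [-5.6, -2.0, 4.9]
grip_width: 13.3
finger_force: 30.0
```

Request:
servo_tool(deltas=[[[0,0,0],[0,0,0]],[[0,0,0],[0,0,0]],[[0,0,0],[0,0,0]],[[0,0,0],[0,0,0]],[[0,0,-0.03],[0,0,0]],[[0,0,-0.04],[0,0,0]],[[0,0,-0.04],[0,0,0]],[[-0.04,0.04,0],[0,0,0]],[[-0.04,0.05,0],[0,0,0]],[[-0.04,0.05,0],[0,0,0]],[[-0.03,0.05,0],[0,0,0]],[[0,0.05,0],[0,0,0]],[[0,0.05,0],[0,0,0]],[[0,0,0],[0,0,0]]], fingers=0.5)

```text
time: 7.7
tool_pos: [407.7, -19.2, 229.0]
tcp_rot: [3.141, -0.001, -0.006]
contact_force: [0.6, 0.7, 0.0]
grip_width: 45.7
finger_force: 0.0
```

```bash
python3 - <<'E'
from h import *
s,t=bot.capture("side"),bot.capture("top")
def red(im):
    i=im.astype(int); return (i[...,0]-np.maximum(i[...,1],i[...,2])>50)
for n,im,b in(("side",s,(280,215,330,265)),("top",t,(270,192,300,225))):
    print(n,*blob(red(im),b))
a,_=blob(red(s),(280,215,330,265)); b,_=blob(red(t),(270,192,300,225)); p,e=tri(a,b);print(p.round(1),e)
f,_=blob(t.max(2)<60,(225,190,270,225)); print("fin",plane("top",f,127).round(1))
im=np.vstack([cv2.resize(s[220:260,270:340],(560,320),interpolation=cv2.INTER_CUBIC),cv2.resize(t[195:220,265:305],(448,280),interpolation=cv2.INTER_CUBIC).copy() if 0 else cv2.resize(t[194:222,257:313],(560,280),interpolation=cv2.INTER_CUBIC)])
cv2.imwrite("pics/c2.png",im[...,::-1])
E
```

```text
side [304.2173913  237.45217391] [ 18  13  13  16 115]
top [284.44444444 208.25925926] [  9  10  12  13 108]
[554.1 141.5  72.6] 2.3513598692389275
fin [553.5 271.5 127. ]
```

View pics/c2.png

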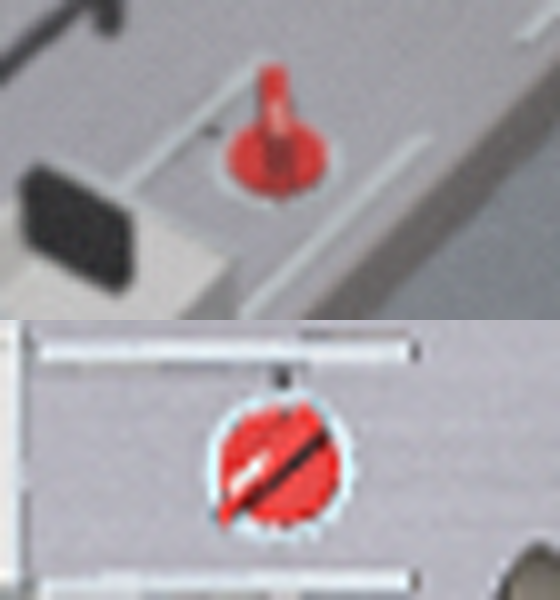

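The crop shows the knob uncovered: skirt centre near top pixel (285.2, 208.7), nose at lower left, angle about 2.27 rad (130°). The guard is open, about 127 mm along.

```bash
python3 - <<'E'
from h import *
print(plane("top",(285.2,208.7),62).round(1))
p=[plane("top",u,98) for u in((257+23.5,194+19+0),(257+32.5,194+12))]; d=p[0]-p[1]; print(np.arctan2(d[1],d[0]))
o=bot.get_obs(); print(o["joint_positions"],o["tool_pos"])
E
```

```text
[552.9 139.2  62. ]
2.230186326607918
[-2.29356525e-01  1.23391533e-01  1.81081586e+00  3.76272725e-04
  1.20720988e+00  1.34336656e+00] [407.54084646 -16.57704095 228.77291655]
```

Request:
servo_tool(deltas=[[[0,0,0],[0,0,-10]],[[0,0,0],[0,0,-10]],[[0,0,0],[0,0,-10]],[[0,0,0],[0,0,-10]],[[0,0,0],[0,0,-10]],[[0,0,0],[0,0,-10]],[[0,0,0],[0,0,-10]],[[0,0,0],[0,0,-10]],[[0,0,0],[0,0,-10]],[[0,0,0],[0,0,-10]],[[0,0,0],[0,0,-10]],[[0,0,0],[0,0,-10]],[[0,0,0],[0,0,-10]],[[0,0,0],[0,0,0]],[[0,0,0],[0,0,0]]])

```text
time: 9.68
tool_pos: [407.6, -15.7, 228.7]
tcp_rot: [3.142, -0.0, 2.267]
contact_force: [-0.6, 0.5, -0.7]
grip_width: 45.6
finger_force: 0.0
```

Request:
servo_tool(deltas=[[[0.0033,0.0267,0],[0,0,0]],[[0.0033,0.0267,0],[0,0,0]],[[0.0033,0.0267,0],[0,0,0]],[[0.0033,0.0267,0],[0,0,0]],[[0.0033,0.0267,0],[0,0,0]],[[0.0033,0.0267,0],[0,0,0]],[[0.0033,0.0267,0],[0,0,0]],[[0.0033,0.0267,0],[0,0,0]],[[0,0,0.03],[0,0,0]],[[0,0,0.03],[0,0,0]],[[0,0,0.03],[0,0,0]],[[0,0,0],[0,0,0]],[[0,0,0],[0,0,0]]])

```text
time: 11.3
tool_pos: [554.9, 141.2, 139.8]
tcp_rot: [3.14, 0.001, 2.268]
contact_force: [0.8, -0.2, -0.4]
grip_width: 46.0
finger_force: 0.0
```

Request:
servo_tool(deltas=[[[0,0,0.015],[0,0,0]],[[0,0,0.015],[0,0,0]],[[0,0,0.015],[0,0,0]],[[0,0,0.01],[0,0,0]],[[0,0,0.01],[0,0,0]],[[0,0,0],[0,0,0]],[[0,0,0],[0,0,0]]])

```text
time: 12.18
tool_pos: [554.5, 141.0, 74.0]
tcp_rot: [3.141, 0.0, 2.269]
contact_force: [-0.3, -0.4, 0.2]
grip_width: 45.5
finger_force: 0.0
```

Request:
servo_tool(deltas=[[[0,0,0],[0,0,0]],[[0,0,0],[0,0,0]],[[0,0,0],[0,0,0]],[[0,0,0],[0,0,0]],[[0,0,0],[0,0,0]],[[0,0,0],[0,0,0]]], fingers=0)

```text
time: 12.92
tool_pos: [555.2, 141.5, 73.9]
tcp_rot: [3.139, 0.001, 2.269]
contact_force: [3.8, 3.5, -2.3]
grip_width: 11.8
finger_force: 30.0
```

Gripped at 11.8 mm. I'm turning clockwise (+z in the tool frame).

Request:
servo_tool(deltas=[[[0,0,0],[0,0,5]],[[0,0,0],[0,0,5]],[[0,0,0],[0,0,5]],[[0,0,0],[0,0,5]],[[0,0,0],[0,0,5]],[[0,0,0],[0,0,5]],[[0,0,0],[0,0,5]],[[0,0,0],[0,0,5]],[[0,0,0],[0,0,5]],[[0,0,0],[0,0,5]],[[0,0,0],[0,0,5]],[[0,0,0],[0,0,5]]])

```text
time: 14.42
tool_pos: [555.8, 141.6, 73.9]
tcp_rot: [3.139, -0.002, 1.219]
contact_force: [6.5, 3.1, -4.3]
grip_width: 12.1
finger_force: 30.0
```

```bash
python3 - <<'E'
from h import *
o=bot.get_obs(); print(o["joint_positions"].round(3) if hasattr(o["joint_positions"],"round") else o["joint_positions"],o["moment"],o["contact_force"],o["tcp_rot"])
E
```

```text
[1.160e-01 5.860e-01 1.584e+00 1.000e-03 9.680e-01 4.670e-01] [ 0.64358603 -1.07900015  0.05937505] [ 6.46031776  3.11844566 -4.32715947] [ 3.13858208e+00 -2.25160080e-03  1.21851337e+00]
```

Request:
servo_tool(deltas=[[[0,0,0],[0,0,5]],[[0,0,0],[0,0,5]],[[0,0,0],[0,0,5]],[[0,0,0],[0,0,5]],[[0,0,0],[0,0,5]],[[0,0,0],[0,0,5]],[[0,0,0],[0,0,5]],[[0,0,0],[0,0,5]],[[0,0,0],[0,0,5]],[[0,0,0],[0,0,5]],[[0,0,0],[0,0,5]],[[0,0,0],[0,0,5]],[[0,0,0],[0,0,5]],[[0,0,0],[0,0,2]]])

```text
time: 16.18
tool_pos: [556.2, 141.1, 73.9]
tcp_rot: [-3.141, -0.004, 0.05]
contact_force: [6.5, 2.3, -4.5]
grip_width: 12.1
finger_force: 30.0
```

```bash
python3 -c "
from h import *
o=bot.get_obs(); print(o['moment'],o['contact_force'],o['tcp_rot'])"
```

```text
[ 0.32682963 -1.22560204  0.032128  ] [ 6.4902606   2.31165897 -4.49766729] [-3.14141626 -0.00433787  0.05016436]
```

Moving on in small steps until the stop shows in the moment.

Request:
servo_tool(deltas=[[[0,0,0],[0,0,2]],[[0,0,0],[0,0,2]],[[0,0,0],[0,0,1]],[[0,0,0],[0,0,0]],[[0,0,0],[0,0,0]]])

```text
time: 16.8
tool_pos: [556.3, 141.0, 73.9]
tcp_rot: [-3.141, -0.005, -0.034]
contact_force: [7.7, 1.0, -5.3]
grip_width: 11.9
finger_force: 30.3
```

```bash
python3 -c "
from h import *
o=bot.get_obs(); print(o['moment'],o['contact_force'],o['tcp_rot'])"
```

```text
[ 0.29789819 -1.20002754  0.52971275] [ 7.71122893  1.04752249 -5.26277801] [-3.1414953  -0.00456413 -0.03417109]
```

The moment rose to 0.53 N m, which is the off stop. I'm releasing, rising and looking.

Request:
servo_tool(deltas=[[[0,0,0],[0,0,0]],[[0,0,0],[0,0,0]],[[0,0,0],[0,0,0]],[[0,0,0],[0,0,0]],[[0,0,-0.02],[0,0,0]],[[0,0,-0.04],[0,0,0]],[[0,0,-0.045],[0,0,0]],[[0,0,-0.045],[0,0,-2]],[[-0.05,0.05,0],[0,0,0]],[[-0.05,0.05,0],[0,0,0]],[[-0.05,0.05,0],[0,0,0]],[[0,0,0],[0,0,0]],[[0,0,0],[0,0,0]]], fingers=0.5)

```text
time: 18.42
tool_pos: [422.2, 8.4, 224.2]
tcp_rot: [-3.142, -0.002, -0.001]
contact_force: [0.2, 0.1, 0.2]
grip_width: 46.0
finger_force: 0.0
```

```bash
python3 - <<'E'
from h import *
s,t=bot.capture("side"),bot.capture("top")
f,_=blob(t.max(2)<60,(225,190,270,225)); print("fin",plane("top",f,127).round(1))
im=np.vstack([cv2.resize(s[220:260,270:340],(560,320),interpolation=cv2.INTER_CUBIC),cv2.resize(t[194:222,257:313],(560,280),interpolation=cv2.INTER_CUBIC)])
cv2.imwrite("pics/c3.png",im[...,::-1])
E
```

```text
fin [553.3 271.5 127. ]
```

View pics/c3.png

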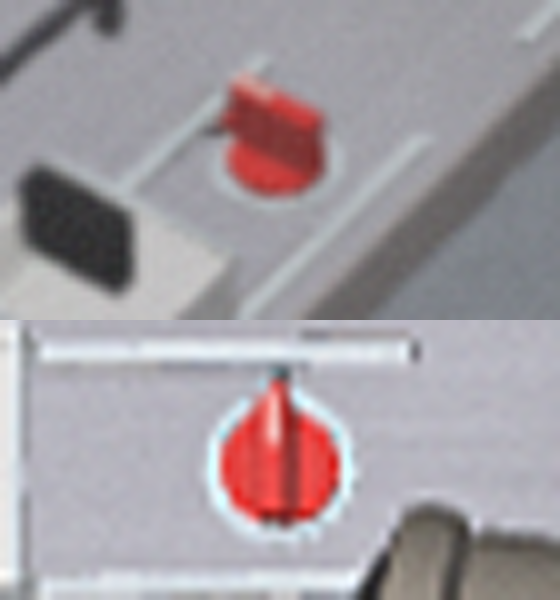

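The nose points straight to the rear at the off mark (top crop about (280,375)). Now back to the fin.

Request:
servo_tool(deltas=[[[0.0168,-0.033,0],[0,0,0]],[[0.0168,-0.033,0],[0,0,0]],[[0.0168,-0.033,0],[0,0,0]],[[0.0168,-0.033,0],[0,0,0]],[[0.0168,-0.033,0],[0,0,0]],[[0.0168,-0.033,0],[0,0,0]],[[0.0168,-0.033,0],[0,0,0]],[[0.0168,-0.033,0],[0,0,0]],[[0,0,0],[0,0,0]],[[0,0,0],[0,0,0]],[[0,0,0],[0,0,0]]])

```text
time: 19.9
tool_pos: [555.9, 271.9, 223.7]
tcp_rot: [3.141, 0.0, -0.001]
contact_force: [-1.0, 0.4, -0.4]
grip_width: 45.7
finger_force: 0.0
```

Request:
servo_tool(deltas=[[[0,0,0.02],[0,0,0]],[[0,0.001,0.02],[0,0,0]],[[0,0,0.02],[0,0,0]],[[0,0,0.02],[0,0,0]],[[0,0,0.015],[0,0,0]],[[0,0,0.01],[0,0,0]],[[0,0,0],[0,0,0]],[[0,0,0],[0,0,0]]])

```text
time: 20.9
tool_pos: [556.5, 271.5, 119.4]
tcp_rot: [-3.141, -0.001, -0.0]
contact_force: [0.7, -0.5, -0.9]
grip_width: 46.0
finger_force: 0.0
```

Request:
servo_tool(deltas=[[[0,0,0],[0,0,0]],[[0,0,0],[0,0,0]],[[0,0,0],[0,0,0]],[[0,0,0],[0,0,0]],[[0,0,0],[0,0,0]],[[0,0,0],[0,0,0]]], fingers=0)

```text
time: 21.65
tool_pos: [556.1, 271.0, 118.8]
tcp_rot: [3.141, 0.0, -0.0]
contact_force: [-1.1, -3.2, 2.9]
grip_width: 14.1
finger_force: 30.0
```

Request:
servo_tool(deltas=[[[0,0.008,0],[0,0,0]],[[0,0.015,0],[0,0,0]],[[0,0.015,0],[0,0,0]],[[0,0.015,0],[0,0,0]],[[0,0.015,0],[0,0,0]],[[0,0.015,0],[0,0,0]],[[0,0.015,0],[0,0,0]],[[0,0.015,0],[0,0,0]],[[0,0.008,0],[0,0,0]],[[0,0.003,0],[0,0,0]],[[0,0.002,0],[0,0,0]],[[0,0,0],[0,0,0]],[[0,0,0],[0,0,0]]])

```text
time: 23.28
tool_pos: [556.5, 145.2, 118.8]
tcp_rot: [3.141, -0.001, -0.0]
contact_force: [5.4, -0.1, -1.7]
grip_width: 14.0
finger_force: 30.0
```

Request:
servo_tool(deltas=[[[0,0.001,0],[0,0,0]],[[0,0.001,0],[0,0,0]],[[0,0.001,0],[0,0,0]],[[0,0,0],[0,0,0]],[[0,0,0],[0,0,0]]])

```text
time: 23.9
tool_pos: [556.5, 142.6, 118.8]
tcp_rot: [3.142, -0.001, 0.0]
contact_force: [4.9, 0.7, -0.7]
grip_width: 13.9
finger_force: 30.0
```

Request:
servo_tool(deltas=[[[0,0.001,0],[0,0,0]],[[0,0.001,0],[0,0,0]],[[0,0,0],[0,0,0]],[[0,0,0],[0,0,0]]])

```text
time: 24.4
tool_pos: [556.5, 141.0, 118.8]
tcp_rot: [-3.141, -0.001, 0.0]
contact_force: [5.1, 2.7, -0.1]
grip_width: 13.6
finger_force: 30.0
```

Request:
servo_tool(deltas=[[[0,0.001,0],[0,0,0]],[[0,0.001,0],[0,0,0]],[[0,0,0],[0,0,0]],[[0,0,0],[0,0,0]]])

```text
time: 24.9
tool_pos: [556.5, 140.9, 118.8]
tcp_rot: [-3.138, -0.002, 0.0]
contact_force: [5.3, 10.6, -2.2]
grip_width: 13.7
finger_force: 30.0
```

The stop is reached: force is up to 10.6 N and the tool has stalled at y=141. I'm releasing and backing off.

Request:
servo_tool(deltas=[[[0,0,0],[0,0,0]],[[0,0,0],[0,0,0]],[[0,0,0],[0,0,0]],[[0,0,0],[0,0,0]],[[0,0,-0.03],[0,0,0]],[[0,0,-0.04],[0,0,0]],[[0,0,-0.04],[0,0,0]],[[-0.05,0.03,0],[0,0,0]],[[-0.05,0.03,0],[0,0,0]],[[-0.05,0.03,0],[0,0,0]],[[0,0,0],[0,0,0]],[[0,0,0],[0,0,0]],[[0,0,0],[0,0,0]]], fingers=0.5)

```text
time: 26.52
tool_pos: [407.1, 48.7, 228.8]
tcp_rot: [3.142, -0.001, 0.0]
contact_force: [0.2, -1.5, 1.3]
grip_width: 45.8
finger_force: 0.0
```

```bash
python3 - <<'E'
from h import *
t=bot.capture("top"); cv2.imwrite("pics/top9.png",t[...,::-1])
f,_=blob(t.max(2)<60,(270,194,296,222)); print("fin",f,plane("top",f,127).round(1))
E
```

```text
fin [282.92982456 205.52631579] [555.  140.8 127. ]
```

View pics/top9.png

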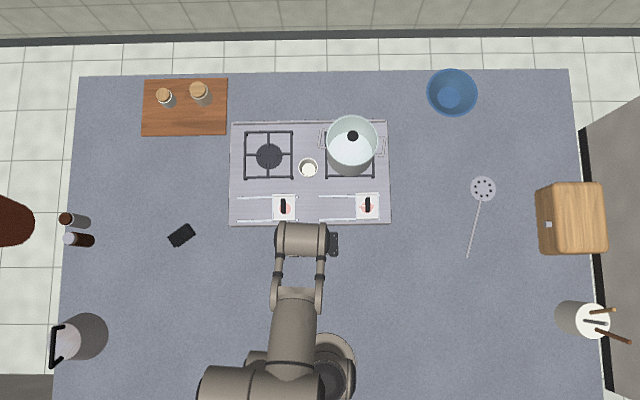

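The picture shows guard A shut, with its fin at (283,205.5), and everything else where it stood. The gripper is clear.

```bash
python3 -c "
from plant import bot
print(bot.close_job())"
```

```text
the job is handed in; nothing more can be done
None
```

I opened the empty burner's guard, turned its knob back to the off stop in a single grip, slid the guard shut to its stop and handed the job in at about 27 s; nothing else looked moved in the last picture, and no verdict was returned.

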